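# Go-gauge the tube adapter blocks and slide the good ones back

## Robot

A 6-joint arm with a two-finger parallel gripper is mounted at the origin on a cart in front of the work surface, level with it; the furniture and walls round the work are solid. World frame = base frame: x ahead of the robot, y to its left, z up, the work surface at z = 0. Lengths are in mm, angles in rad, forces in N, time in s.
With the tool pointing down it reaches from about 275 to 1000 mm from the base axis. Payload 8.4 kg.
Tool frame: the origin (TCP) lies midway between the tips of the shut fingers; the grasp point (between the pads) lies 19 mm behind it; z points along the fingers, y is the line along which they close (so a half turn about z gives the same grasp; the last joint's range is limited). The gripper opens to 85 mm and grips with 20 to 120 N. Pads are 22 mm wide; open, the fingers measure 114 mm over their backs; the gripper's body (76 mm by 85 mm) begins 54 mm behind the grasp point. The pads swing forward as they close: fully open they stand 13 mm farther back than shut.
Start: joints at [1.148, 0.353, 1.633, -0, 1.155, -0.002], TCP at [255.306, 570.48, 231.281] pointing down, gripper open.
Joint ranges: [-2.63, 2.63], [-0.92, 2.1], [0.06, 2.66], [-1.3, 4.44], [0, 2.69], [-3.02, 3.02]. Speed limits (rad/s): [2.22, 2.22, 2.79, 3.14, 3.14, 3.14].

## Interface

Orientations are given as [roll, pitch, yaw] about the fixed x, y, z axes, in that order (R = Rz(yaw) Ry(pitch) Rx(roll)).
In Python, from rig import r, imaging gives the robot as it stands. The module is installed in compiled form; this text tells all that it offers.
- The arm moves only by the tool arm_command, never from a script. Its argument "deltas" is a list of rows, each an object of numbers: "hand": the finger opening in mm, from 0 to 85.4; "tx", "ty", "tz": the shift along the tool's x, y, z in mm; "wx", "wy", "wz": the turn, a rotation vector about the tool's x, y, z in rad. A call has 1 to 8 rows; each row shifts and turns the commanded pose from where the row before left it, along the tool's axes as they then stand; what a row does not reach is not made up. A row lasts 1/8 s, in which the tool goes at most 62.5 mm and 10.7 degrees, less where a joint would pass 70% of its speed; a pose out of reach is approached as far as the arm can. A call with a gripper value outside its range is refused whole. The fingers move at their own pace and stop on an object; "squeeze" is the grip in N (left out, the last holds). Time passes only in rows, so rows that do not move let the fingers close. It gives the time, the measured TCP pose, the force, the opening and the grip force at its end, in the units of the state.
- r.sense(): the state, without advancing time (a new reading comes with each control period).
- imaging.grab_frame(name): name is "side" or "top" or "wrist"; returns a dict with "image" (400x640x3 uint8, red, green, blue), "mtx" (3x3 intrinsics, pixels), "world_to_cam" (4x4, takes a point from world to camera coordinates). Camera axes: x right, y up, looking along -z (the intrinsics and any distortion apply to the point x, -y, -z); pixel columns grow to the right and rows downward; lengths in mm; the calibration is good to about 2 mm. A picture is of the moment at which its call begins. There is no depth.
- r.sign_off(): hands the job in; it is judged then, once.
The state is a dict: "clock": time; "qpos": joint angles; "qvel": joint speeds; "joint_efforts": joint torques, N m; "eef_pos": TCP position; "tcp_rot": TCP orientation; "contact_force": force on the tool from outside, world axes, zero at the start; "wrist_torque": the same for the moment, N m; "opening": opening from 0.0 (shut) to 1.0 (fully open); "grasp_force": force on a finger pad.
Only numpy, scipy, OpenCV 4.12 (cv2) and the standard library are available. Lean on these libraries where they do the work, as an engineer would, in place of code of your own. Each camera call takes 0.05 s, during which the arm holds its last target. There are 200 camera calls.

## Task

The three aluminium tube-adapter blocks on the slide units must be checked before use: take the green-handled go gauge from its blue stand and, working from the left-hand block to the right-hand one, try its pin in each bore without forcing it (a good bore takes the pin 25 mm deep or more, an undersize one stops it about 14 mm down). Slide every good block away from you along its stiff rail until it meets its hidden end stop, and leave any undersize block at the front end. Finish with the gauge standing fully down in its stand and the other things on the bench left alone.

Things in the scene. Friction and masses are not known exactly. Their poses are not given: they have to be found in the camera images.
- board: grey base board, 230 (x) x 310 (y) x 8 mm, fixed; origin at the centre of its underside, its x points along the rails away from the robot, its y to the left across the three slide units, which stand on it side by side 100 mm apart
- unit_1: one of three slide units, alike to look at, fixed on the board: aluminium rail 206 x 64 mm, 15 mm tall, along its x (away from the robot), red mark at the front end, green at the back; it carries a carriage with a block. Origin at the centre of the rail's underside, 8 mm above the worktop. Its number does not tell where it stands
- carriage_1 (a joint): travel (m) of the carriage and block on unit_1: 0 at the front, grows along the unit's +x, away from the robot; starts within 15 mm of the front. Stiff: moves only at 5 to 7 N (plus 25 N per m/s), stays where it is left, and meets a hidden solid end stop between 60 and 100 mm, different for each unit: push until it is felt to stop
- bore_1 (a point): centre of the bore's mouth in the top of unit_1's block, 71 mm above the worktop, z up; moves with the carriage. Block 46 x 46 x 40 mm on a plate 56 x 56 x 7 mm. The bore is 15.5 mm wide for 14 mm; below that a good one keeps 15.5 mm down to 40 mm, an undersize one narrows to 9.5 mm and stops the gauge. Of the three at least one is good and one undersize
- unit_2: one of three slide units, alike to look at, fixed on the board: aluminium rail 206 x 64 mm, 15 mm tall, along its x (away from the robot), red mark at the front end, green at the back; it carries a carriage with a block. Origin at the centre of the rail's underside, 8 mm above the worktop. Its number does not tell where it stands
- carriage_2 (a joint): travel (m) of the carriage and block on unit_2: 0 at the front, grows along the unit's +x, away from the robot; starts within 15 mm of the front. Stiff: moves only at 5 to 7 N (plus 25 N per m/s), stays where it is left, and meets a hidden solid end stop between 60 and 100 mm, different for each unit: push until it is felt to stop
- bore_2 (a point): centre of the bore's mouth in the top of unit_2's block, 71 mm above the worktop, z up; moves with the carriage. Block 46 x 46 x 40 mm on a plate 56 x 56 x 7 mm. The bore is 15.5 mm wide for 14 mm; below that a good one keeps 15.5 mm down to 40 mm, an undersize one narrows to 9.5 mm and stops the gauge. Of the three at least one is good and one undersize
- unit_3: one of three slide units, alike to look at, fixed on the board: aluminium rail 206 x 64 mm, 15 mm tall, along its x (away from the robot), red mark at the front end, green at the back; it carries a carriage with a block. Origin at the centre of the rail's underside, 8 mm above the worktop. Its number does not tell where it stands
- carriage_3 (a joint): travel (m) of the carriage and block on unit_3: 0 at the front, grows along the unit's +x, away from the robot; starts within 15 mm of the front. Stiff: moves only at 5 to 7 N (plus 25 N per m/s), stays where it is left, and meets a hidden solid end stop between 60 and 100 mm, different for each unit: push until it is felt to stop
- bore_3 (a point): centre of the bore's mouth in the top of unit_3's block, 71 mm above the worktop, z up; moves with the carriage. Block 46 x 46 x 40 mm on a plate 56 x 56 x 7 mm. The bore is 15.5 mm wide for 14 mm; below that a good one keeps 15.5 mm down to 40 mm, an undersize one narrows to 9.5 mm and stops the gauge. Of the three at least one is good and one undersize
- gauge: go gauge, 120 g, standing in its stand: steel pin 13 mm across, 45 mm long, bevelled foot; dark collar 28 mm across from 45 to 50 mm above the foot; green square handle 18 x 18 mm from 50 to 96 mm, flat sides along its x and y. Origin at the centre of the foot, z up. The pin may push a carriage, from inside its bore or against the block
- gauge_tip (a point): centre of the foot of the gauge's pin (the same point as the gauge's origin)
- stand: blue block, 60 x 60 x 46 mm, fixed, with an 18 mm hole right through its middle; the gauge hangs in it by its collar, foot 1 mm above the worktop. Origin at the centre of its underside
- beaker: small clear glass beaker, 43 mm across, 55 mm tall, standing; bystander. Origin at the centre of its underside
- vial: small white vial with a black cap, 27 mm across, 56 mm tall, standing; bystander. Origin at the centre of its underside
- timer: white digital timer lying flat, 62 x 62 x 19 mm; bystander. Origin at the centre of its underside
- marker: marker pen, white with black cap, lying, 128 mm long along its own y, 17 mm thick; bystander. Origin at the centre of its underside
There are look-alikes about, which are no part of the job. Several things look just like the gauge: the one meant starts nearest to the robot's base. Of the things shaped like the stand, the blue one is meant.

How it is judged:
By the outcome, as a careful person would: the job done as asked, in the order asked, and still so for the second after the job is handed in, with the robot touching nothing.
It also fails if it takes over 69 s, if anything falls off the work surface, if the arm or the gripper's body presses on something with over 40 N, if the wrist force passes 120 N, or if a joint passes its speed limit or range.

## Working session

There is one attempt and no reset: what is moved stays moved. The work goes in short steps, Python scripts to look and compute and a tool call to move; the robot and the scene stay as the last step left them, time stands still between calls to the robot, and variables do not carry over. Pictures are saved under pics/ and viewed, at most 10 in all, crops included, and the job is handed in when it is done.

Besides the shell and the picture viewer there is one more tool, called after ">>>" as a command line: name --argument value ..., lists and objects as JSON in quotes. arm_command: Moves the arm, as the interface text tells. Its arguments: {"type":"object","properties":{"deltas":{"type":"array"},"squeeze":{"type":"number"}},"required":["deltas"]}

```bash
mkdir -p pics; cat > h.py <<'E'
import numpy as np, cv2
from rig import r, imaging
def grab(n,fn=None):
    f=imaging.grab_frame(n)
    if fn: cv2.imwrite('pics/'+fn,f['image'][:,:,::-1])
    return f
def ray(f,u,v):
    K=np.array(f['mtx']);T=np.array(f['world_to_cam'])
    d=np.linalg.inv(K)@[u,v,1]; d=np.array([d[0],-d[1],-d[2]])
    R=T[:3,:3];return -R.T@T[:3,3],R.T@d
def onz(f,u,v,z):
    o,d=ray(f,u,v);return o+d*(z-o[2])/d[2]
def proj(f,p):
    T=np.array(f['world_to_cam']);c=T[:3,:3]@np.array(p,float)+T[:3,3]
    q=np.array(f['mtx'])@[c[0],-c[1],-c[2]];return q[:2]/q[2]
E
python3 - <<'E'
from h import *
s=r.sense();print(s)
for n in('top','side'):
    f=grab(n,n+'0.png');print(n,ray(f,320,200)[0],f.keys())
E
```

```text
{'clock': 0.0, 'qpos': array([ 1.14758928e+00,  3.53658923e-01,  1.63415355e+00, -2.08381109e-05,
        1.15518823e+00, -2.36395667e-03]), 'qvel': array([-0.00018893, -0.0009819 , -0.00205302,  0.00261991,  0.00155258,
        0.00129199]), 'joint_efforts': array([ 7.13644458e-04, -6.05240750e+01, -3.42065191e+01,  1.03116227e-05,
        9.60477220e-03, -1.39178499e-05]), 'eef_pos': array([255.11777525, 570.03036103, 230.54664039]), 'tcp_rot': array([-3.14018456e+00,  1.57236993e-05,  2.72075800e+00]), 'contact_force': array([0.26105411, 0.62453696, 0.6639271 ]), 'wrist_torque': array([ 0.01475297, -0.00308261,  0.02850931]), 'grasp_force': 0.0, 'opening': 0.9988395901057764}
top [ 277.75162434  -17.94583232 1327.37276215] dict_keys(['image', 'mtx', 'world_to_cam'])
side [ -62.85201689 -884.59129775  659.81388819] dict_keys(['image', 'mtx', 'world_to_cam'])
```

View pics/top0.png

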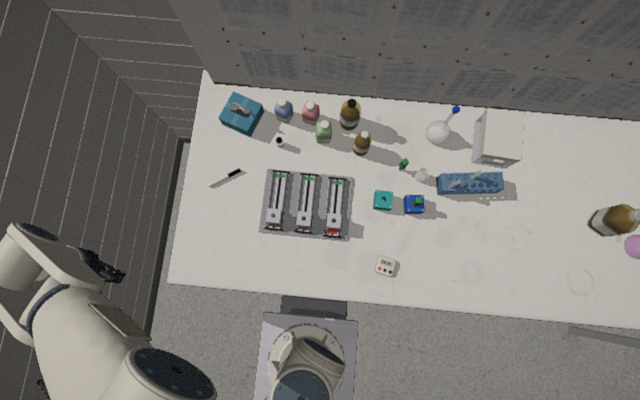

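View pics/side0.png

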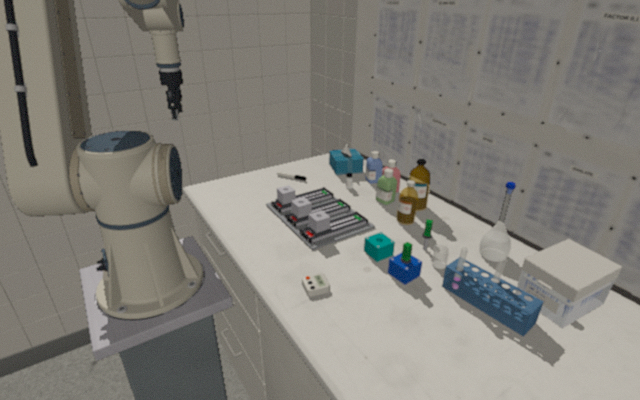

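The top view shows the blue stand with its gauge at (414,204) and the teal look-alike at (383,200). The block tops are near (272,212), (303,216) and (333,219), and the robot base is at the bottom, near (310,370).

```bash
python3 - <<'E'
from h import *
f=grab('top');im=f['image'];a=im[155:255,250:440]
cv2.imwrite('pics/c1.png',cv2.resize(a[:,:,::-1],None,fx=4.2,fy=4.2,interpolation=cv2.INTER_CUBIC))
hsv=cv2.cvtColor(im,cv2.COLOR_RGB2HSV)
def comps(g,m,nm,zs):
    n,l,st,c=cv2.connectedComponentsWithStats(m)
    for i in range(1,n):
        if st[i,4]>=6 : print(nm,c[i].round(1),st[i],[g(c[i],z).round(1) for z in zs])
g=lambda c,z:onz(f,c[0],c[1],z)
roi=np.zeros(im.shape[:2],np.uint8);roi[155:260,250:440]=255
m=lambda lo,hi:cv2.inRange(hsv,lo,hi)&roi
comps(g,m((45,100,40),(80,255,255)),'green',[97,23])
comps(g,m((105,120,40),(125,255,255)),'blue',[46])
comps(g,m((0,120,60),(8,255,255)),'red',[23])
s=grab('side');hs=cv2.cvtColor(s['image'],cv2.COLOR_RGB2HSV)
gs=lambda c,z:onz(s,c[0],c[1],z)
ms=cv2.inRange(hs,(45,100,40),(80,255,255));comps(gs,ms,'sgreen',[75])
E
```

```text
green [403.5 162.7] [400 159   8   9  39] [array([ 682.3, -264.6,   97. ]), array([ 706.7, -279.5,   23. ])]
green [280.2 175.2] [276 174   9   4  21] [array([599.3, 142.1,  97. ]), array([618.7, 151.7,  23. ])]
green [308.6 178.2] [305 177   9   4  22] [array([598.2,  46.8,  97. ]), array([617.5,  50.7,  23. ])]
green [336.9 182.2] [333 181   9   4  24] [array([593.6, -47.8,  97. ]), array([612.6, -49.6,  23. ])]
green [417.1 200.9] [413 198   9   7  44] [array([ 555.8, -315.8,   97. ]), array([ 572.5, -333.7,   23. ])]
blue [412.6 204.3] [404 195  20  18 247] [array([ 554. , -313.4,   46. ])]
red [331.9 231.6] [327 230  10   4  28] [array([437.1, -47.9,  23. ])]
sgreen [323.7 191.4] [322 190   5   4   9] [array([558.5,  66.5,  75. ])]
sgreen [340.1 203.4] [338 202   5   4  14] [array([558.1, -27.3,  75. ])]
sgreen [357.1 217.2] [354 215   7   5  18] [array([ 552.4, -120.8,   75. ])]
sgreen [427.8 227.8] [424 220   8  17  91] [array([ 684.2, -270.8,   75. ])]
sgreen [406.4 251.7] [402 243   9  18 121] [array([ 555.5, -321.7,   75. ])]
```

View pics/c1.png

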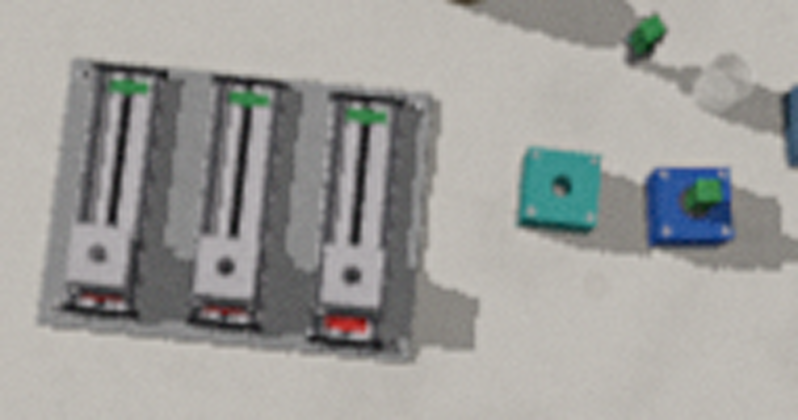

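The crop shows three bores, left to right, at pixels (273.1,215.2), (303.8,218.3) and (333.8,220.5). The gauge stands in the blue stand. First I'll move over the blocks for a close look.

>>> arm_command --deltas '[{"tx": -41, "ty": -39}, {"tx": -41, "ty": -39}, {"tx": -41, "ty": -39}, {"tx": -41, "ty": -39}, {"tx": -41, "ty": -39}, {"tx": -41, "ty": -39}, {"tx": -41, "ty": -39}, {"tx": -41, "ty": -39}]'

```text
schema error: expected keys hand, tx, ty, tz, wx, wy, wz
```

>>> arm_command --deltas '[{"tx": -41, "ty": -39, "wz": 0.0}, {"tx": -41, "ty": -39}, {"wz": 0.17}, {"wz": 0.17}, {"wz": 0.17}, {"wz": 0.17}, {"wz": 0.17}, {"wz": 0.17}]'

```text
schema error: expected keys hand, tx, ty, tz, wx, wy, wz
```

>>> arm_command --deltas '[{"wz": 0.16}, {}, {}]'

```text
schema error: expected keys hand, tx, ty, tz, wx, wy, wz
```

```bash
python3 - <<'E'
from h import *
f=grab('wrist','w1.png');s=r.sense();print(s['clock'],s['eef_pos'],s['tcp_rot'],s['qpos'],ray(f,320,200))
t=imaging.grab_frame('top')
for u,v in((273.1,215.2),(303.8,218.3),(333.8,220.5)):
    p=onz(t,u,v,71);print(p.round(1),proj(f,p).round(1))
E
```

```text
0.25 [255.21344953 570.29163955 230.93189547] [-3.14093050e+00 -1.36579311e-05  2.72079987e+00] [ 1.14760433e+00  3.53341304e-01  1.63371697e+00  1.31922502e-05
  1.15519656e+00 -2.40455270e-03] (array([182.2748909 , 602.36592168, 373.65660924]), array([ 0.2799343 , -0.13124668, -0.95102148]))
[467.2 153.   71. ] [100.8 446.8]
[466.7  50.2  71. ] [ 38.8 468.2]
[468.9 -49.6  71. ] [-16.7 489. ]
```

View pics/w1.png

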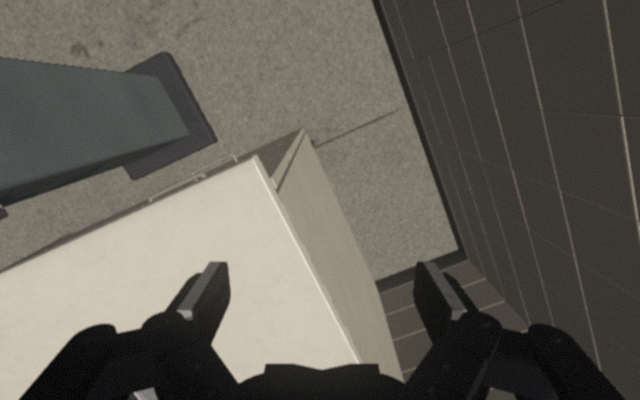

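The wrist view shows only the bench corner and the two fingers at (215,290) and (430,290); the move was refused because every row must carry all keys. Repeating it.

>>> arm_command --deltas '[{"hand": 85, "tx": -41, "ty": -39, "tz": 0, "wx": 0, "wy": 0, "wz": 0}, {"hand": 85, "tx": -41, "ty": -39, "tz": 0, "wx": 0, "wy": 0, "wz": 0}, {"hand": 85, "tx": -41, "ty": -39, "tz": 0, "wx": 0, "wy": 0, "wz": 0}, {"hand": 85, "tx": -41, "ty": -39, "tz": 0, "wx": 0, "wy": 0, "wz": 0}, {"hand": 85, "tx": -41, "ty": -39, "tz": 0, "wx": 0, "wy": 0, "wz": 0}, {"hand": 85, "tx": -41, "ty": -39, "tz": 0, "wx": 0, "wy": 0, "wz": 0}, {"hand": 85, "tx": -41, "ty": -39, "tz": 0, "wx": 0, "wy": 0, "wz": 0}, {"hand": 85, "tx": -41, "ty": -39, "tz": 0, "wx": 0, "wy": 0, "wz": 0}]'

```text
clock: 1.3
eef_pos: [427.8, 150.0, 231.6]
tcp_rot: [3.141, 0.001, 2.721]
contact_force: [0.7, 0.7, 0.1]
opening: 0.995
grasp_force: 0.0
```

>>> arm_command --deltas '[{"hand": 85, "tx": -41, "ty": -39, "tz": 0, "wx": 0, "wy": 0, "wz": 0}, {"hand": 85, "tx": -41, "ty": -39, "tz": 0, "wx": 0, "wy": 0, "wz": 0}, {"hand": 85, "tx": 0, "ty": 0, "tz": 0, "wx": 0, "wy": 0, "wz": 0.17}, {"hand": 85, "tx": 0, "ty": 0, "tz": 0, "wx": 0, "wy": 0, "wz": 0.17}, {"hand": 85, "tx": 0, "ty": 0, "tz": 0, "wx": 0, "wy": 0, "wz": 0.17}, {"hand": 85, "tx": 0, "ty": 0, "tz": 0, "wx": 0, "wy": 0, "wz": 0.17}, {"hand": 85, "tx": 0, "ty": 0, "tz": 0, "wx": 0, "wy": 0, "wz": 0.17}, {"hand": 85, "tx": 0, "ty": 0, "tz": 0, "wx": 0, "wy": 0, "wz": 0.17}]'

```text
clock: 2.3
eef_pos: [470.2, 47.0, 231.3]
tcp_rot: [3.141, 0.0, 1.695]
contact_force: [-0.7, 0.1, 0.1]
opening: 1.001
grasp_force: 0.0
```

>>> arm_command --deltas '[{"hand": 85, "tx": 0, "ty": 0, "tz": 0, "wx": 0, "wy": 0, "wz": 0.16}, {"hand": 85, "tx": 0, "ty": 0, "tz": 0, "wx": 0, "wy": 0, "wz": 0}, {"hand": 85, "tx": 0, "ty": 0, "tz": 0, "wx": 0, "wy": 0, "wz": 0}]'

```text
clock: 2.68
eef_pos: [470.2, 47.0, 231.3]
tcp_rot: [3.141, 0.0, 1.544]
contact_force: [-0.0, 0.3, 0.1]
opening: 0.997
grasp_force: 0.0
```

```bash
python3 - <<'E'
from h import *
f=grab('wrist','w2.png');s=r.sense();print(s['clock'],s['eef_pos'],s['tcp_rot'],s['qpos'],ray(f,320,200))
t=imaging.grab_frame('top')
for u,v in((273.1,215.2),(303.8,218.3),(333.8,220.5)):
    p=onz(t,u,v,71);print(p.round(1),proj(f,p).round(1))
E
```

```text
2.725 [470.24619696  47.02710994 231.31983332] [ 3.14150182e+00 -1.31108315e-05  1.54365146e+00] [9.64985925e-02 1.13065637e-01 1.94823478e+00 2.05041409e-06
 1.08020048e+00 1.23642498e-01] (array([472.33232656, 126.3136457 , 374.13198754]), array([-0.01196469, -0.30857929, -0.95113954]))
[467.2 153.   71. ] [314.5  63.8]
[466.7  50.2  71. ] [317.4 178.3]
[468.9 -49.6  71. ] [322.3 269. ]
```

View pics/w2.png

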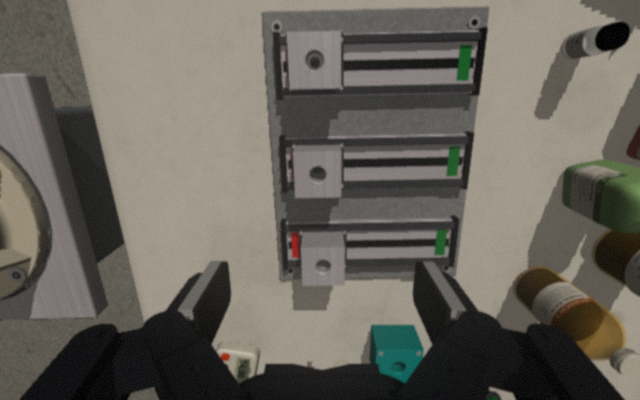

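The wrist view shows the three bores at (315,59), (318,173) and (323,266). They lie within about 5 px of the projections from the top view. I'll refine them.

```bash
cat >> h.py <<'E'
def hole(f,u,v,z,w=14,k=0.78):
    g=cv2.cvtColor(f['image'],cv2.COLOR_RGB2GRAY);S=8;u0,v0=int(round(u)),int(round(v))
    a=cv2.resize(g[v0-w:v0+w+1,u0-w:u0+w+1],None,fx=S,fy=S,interpolation=cv2.INTER_CUBIC)
    th=k*np.percentile(a,70);n,l,st,c=cv2.connectedComponentsWithStats((a<th).astype(np.uint8))
    if n<2:return None
    m=(w+.5)*S; i=1+np.argmin([np.hypot(*(c[j]-m))-0.02*min(st[j,4],2000) for j in range(1,n)])
    x,y,ww,hh,A=st[i];
    p=[(x+ww/2)/S-.5+u0-w,(y+hh/2)/S-.5+v0-w]
    e=[onz(f,q[0],q[1],z) for q in((p[0]-ww/S/2,p[1]),(p[0]+ww/S/2,p[1]),(p[0],p[1]-hh/S/2),(p[0],p[1]+hh/S/2))]
    return np.round(p,1),onz(f,*p,z).round(1),np.linalg.norm(e[0]-e[1]).round(1),np.linalg.norm(e[2]-e[3]).round(1)
E
python3 - <<'E'
from h import *
f=grab('wrist')
for k in(.7,.8,.88):
  for u,v in((315,59),(318,173),(323,266)): print(k,*hole(f,u,v,71,w=13,k=k))
hsv=cv2.cvtColor(f['image'],cv2.COLOR_RGB2HSV)
m=cv2.inRange(hsv,(50,150,40),(75,255,255));m[:,:420]=0;m[:,480:]=0
n,l,st,c=cv2.connectedComponentsWithStats(m)
for i in range(1,n):
  if st[i,4]>60:print(c[i],st[i],onz(f,*c[i],23).round(1))
E
```

```text
0.7 [314.1  59.2] [467.1 156.7  71. ] 16.0 15.5
0.7 [317.3 172.6] [466.7  55.9  71. ] 15.8 13.6
0.7 [323.1 264.4] [469.7 -44.1  71. ] 15.3 12.0
0.8 [314.1  59.1] [467.1 156.8  71. ] 16.9 16.4
0.8 [317.4 172.8] [466.8  55.7  71. ] 16.8 14.8
0.8 [322.8 264.6] [469.3 -44.4  71. ] 17.0 13.5
0.88 [314.1  59.2] [467.1 156.7  71. ] 17.7 17.0
0.88 [317.5 172.9] [466.9  55.6  71. ] 18.1 15.8
0.88 [322.7 264.7] [469.3 -44.5  71. ] 18.0 15.1
[463.77743902  62.04268293] [458  46  13  33 328] [617.2 154.7  23. ]
[452.62962963 160.44444444] [448 148  10  26 162] [616.   54.3  23. ]
[440.18181818 241.7107438 ] [436 231  10  22 121] [610.9 -44.4  23. ]
```

>>> arm_command --deltas '[{"hand": 85, "tx": -51.5, "ty": 13.5, "tz": 6, "wx": 0, "wy": 0, "wz": 0}, {"hand": 85, "tx": -51.5, "ty": 13.5, "tz": 6, "wx": 0, "wy": 0, "wz": 0}, {"hand": 85, "tx": -51.5, "ty": 13.5, "tz": 6, "wx": 0, "wy": 0, "wz": 0}, {"hand": 85, "tx": -51.5, "ty": 13.5, "tz": 6, "wx": 0, "wy": 0, "wz": 0}, {"hand": 85, "tx": -51.5, "ty": 13.5, "tz": 6, "wx": 0, "wy": 0, "wz": 0}, {"hand": 85, "tx": -51.5, "ty": 13.5, "tz": 6, "wx": 0, "wy": 0, "wz": 0}, {"hand": 85, "tx": -51.5, "ty": 13.5, "tz": 6, "wx": 0, "wy": 0, "wz": 0}, {"hand": 85, "tx": 0, "ty": 0, "tz": 0, "wx": 0, "wy": 0, "wz": 0}]'

```text
clock: 3.82
eef_pos: [554.0, -319.5, 188.4]
tcp_rot: [-3.141, 0.001, 1.539]
contact_force: [0.4, 0.2, 0.3]
opening: 0.991
grasp_force: 0.0
```

```bash
python3 - <<'E'
from h import *
f=grab('wrist','w3.png');s=r.sense();print(s['clock'],s['eef_pos'],s['tcp_rot'],s['qvel'].round(3))
im=f['image'];hsv=cv2.cvtColor(im,cv2.COLOR_RGB2HSV)
for nm,lo,hi,z in(('g',(45,100,30),(80,255,255),97),('b',(105,120,40),(125,255,255),46)):
  m=cv2.inRange(hsv,lo,hi);n,l,st,c=cv2.connectedComponentsWithStats(m)
  for i in range(1,n):
    if st[i,4]>100:print(nm,c[i],st[i],onz(f,*c[i],z).round(1),cv2.minAreaRect(np.argwhere(l==i)[:,::-1].astype(np.float32)))
E
```

```text
3.875 [ 553.56307005 -317.47162558  188.477369  ] [-3.14070175e+00 -5.40594750e-04  1.53948636e+00] [ 0.034 -0.026  0.034  0.009  0.005  0.012]
g [497.18586957 125.08695652] [467 111  53  34 920] [ 681.5 -264.1   97. ] ((495.4661560058594, 123.1490707397461), (48.79663848876953, 30.430482864379883), 34.592288970947266)
g [327.50410959 195.97945205] [316 178  24  36 730] [ 559.  -313.1   97. ] ((327.2336120605469, 195.56968688964844), (34.85626220703125, 22.452861785888672), 84.80557250976562)
b [326.35930457 176.371217  ] [ 291  144   71   75 3106] [ 559.  -310.3   46. ] ((326.332763671875, 181.07850646972656), (69.05316925048828, 65.2558364868164), 83.2901611328125)
```

View pics/w3.png

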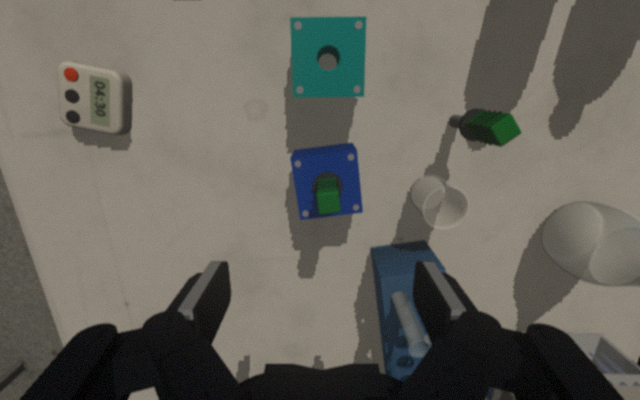

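The wrist view shows the gauge's handle top near (328,203). The four stand screws are at (297,163), (351,157), (305,214) and (357,208), so the stand is turned by about +0.1 rad relative to the tool.

```bash
python3 - <<'E'
from h import *
f=grab('wrist');s=r.sense();print(s['clock'],s['eef_pos'],s['tcp_rot'])
hsv=cv2.cvtColor(f['image'],cv2.COLOR_RGB2HSV)
a=hsv[170:222,305:350];g=(a[...,0]>45)&(a[...,0]<80)&(a[...,1]>100)
v=a[...,2][g];t=cv2.threshold(v.astype(np.uint8).reshape(-1,1),0,255,cv2.THRESH_OTSU)[0]
m=(g&(a[...,2]>t)).astype(np.uint8);n,l,st,c=cv2.connectedComponentsWithStats(m);i=1+st[1:,4].argmax()
R=cv2.minAreaRect(np.argwhere(l==i)[:,::-1].astype(np.float32));p=np.array(R[0])+[305,170]
b=cv2.boxPoints(R)+[305,170];P=[onz(f,*q,97) for q in b]
print(t,R,onz(f,*p,97).round(1),[np.linalg.norm(P[k]-P[k-1]).round(1) for k in range(4)])
Q=[onz(f,*q,46) for q in((297,163),(351,157),(305,214),(357,208))];print(np.mean(Q,0).round(1),np.round(Q,1)[:,:2])
E
```

```text
3.925 [ 553.4000874  -316.24826386  188.68675489] [-3.14056381e+00 -8.76915634e-04  1.54035102e+00]
69.0 ((23.889997482299805, 32.72999954223633), (23.47594451904297, 20.50609588623047), 81.8698959350586) [ 559.5 -316.6   97. ] [np.float64(19.1), np.float64(15.6), np.float64(19.0), np.float64(16.0)]
[ 559.3 -317.5   46. ] [[ 532.3 -294.9]
 [ 581.  -291. ]
 [ 537.2 -344.2]
 [ 586.5 -339.7]]
```

>>> arm_command --deltas '[{"hand": 85, "tx": -1, "ty": 4.5, "tz": 30, "wx": 0, "wy": 0, "wz": -0.11}, {"hand": 85, "tx": 0, "ty": 0, "tz": 28, "wx": 0, "wy": 0, "wz": 0}, {"hand": 85, "tx": 0, "ty": 0, "tz": 0, "wx": 0, "wy": 0, "wz": 0}, {"hand": 85, "tx": 0, "ty": 0, "tz": 0, "wx": 0, "wy": 0, "wz": 0}]'

```text
clock: 4.42
eef_pos: [558.9, -316.7, 132.5]
tcp_rot: [3.141, 0.0, 1.652]
contact_force: [1.1, -0.3, -0.1]
opening: 0.997
grasp_force: 0.0
```

```bash
cat > top.py <<'E'
from h import *
f=grab('wrist','w4.png');s=r.sense();print(s['clock'],s['eef_pos'].round(1),s['tcp_rot'].round(3))
hsv=cv2.cvtColor(f['image'],cv2.COLOR_RGB2HSV)
c=proj(f,[559.5,-316.8,97]).astype(int);print(c);u,v=c-45
a=hsv[v:v+90,u:u+90];g=(a[...,0]>45)&(a[...,0]<80)&(a[...,1]>100)
vv=a[...,2][g];t=cv2.threshold(vv.astype(np.uint8).reshape(-1,1),0,255,cv2.THRESH_OTSU)[0]
m=(g&(a[...,2]>t)).astype(np.uint8);n,l,st,c=cv2.connectedComponentsWithStats(m);i=1+st[1:,4].argmax()
R=cv2.minAreaRect(np.argwhere(l==i)[:,::-1].astype(np.float32));p=np.array(R[0])+[u,v]
P=[onz(f,*q,97) for q in cv2.boxPoints(R)+[u,v]]
print(t,p,R,onz(f,*p,97).round(1),[np.linalg.norm(P[k]-P[k-1]).round(1) for k in range(4)],np.round(P,1)[:,:2].tolist())
E
python3 top.py
```

```text
4.475 [ 559.1 -317.1  132.9] [3.140e+00 1.000e-03 1.652e+00]
[322 233]
70.0 [322. 232.] ((45.0, 44.0), (32.0, 26.0), 90.0) [ 559.2 -315.7   97. ] [np.float64(21.0), np.float64(15.5), np.float64(21.0), np.float64(16.0)] [[550.7, -306.0], [566.1, -304.7], [568.1, -325.7], [552.1, -327.0]]
```

>>> arm_command --deltas '[{"hand": 85, "tx": 0.5, "ty": 0, "tz": 36, "wx": 0, "wy": 0, "wz": 0}, {"hand": 85, "tx": 0, "ty": 0, "tz": 36, "wx": 0, "wy": 0, "wz": 0}, {"hand": 85, "tx": 0, "ty": 0, "tz": 0, "wx": 0, "wy": 0, "wz": 0}, {"hand": 14, "tx": 0, "ty": 0, "tz": 0, "wx": 0, "wy": 0, "wz": 0}, {"hand": 14, "tx": 0, "ty": 0, "tz": 0, "wx": 0, "wy": 0, "wz": 0}, {"hand": 14, "tx": 0, "ty": 0, "tz": 0, "wx": 0, "wy": 0, "wz": 0}, {"hand": 14, "tx": 0, "ty": 0, "tz": 0, "wx": 0, "wy": 0, "wz": 0}, {"hand": 14, "tx": 0, "ty": 0, "tz": 0, "wx": 0, "wy": 0, "wz": 0}]' --squeeze 60

```text
clock: 5.48
eef_pos: [558.7, -317.0, 60.2]
tcp_rot: [3.141, 0.001, 1.651]
contact_force: [-1.7, 1.0, 5.5]
opening: 0.203
grasp_force: 58.4
```

>>> arm_command --deltas '[{"hand": 14, "tx": 0, "ty": 0, "tz": 0, "wx": 0, "wy": 0, "wz": 0}, {"hand": 14, "tx": 0, "ty": 0, "tz": 0, "wx": 0, "wy": 0, "wz": 0}]'

```text
clock: 5.72
eef_pos: [558.7, -317.0, 60.2]
tcp_rot: [3.141, 0.001, 1.651]
contact_force: [-1.2, 0.3, 6.0]
opening: 0.202
grasp_force: 58.4
```

>>> arm_command --deltas '[{"hand": 14, "tx": 0, "ty": 0, "tz": -15, "wx": 0, "wy": 0, "wz": 0}, {"hand": 14, "tx": 0, "ty": 0, "tz": -45, "wx": 0, "wy": 0, "wz": 0}, {"hand": 14, "tx": 0, "ty": 0, "tz": -45, "wx": 0, "wy": 0, "wz": 0.11}, {"hand": 14, "tx": 58.9, "ty": -13.2, "tz": 0, "wx": 0, "wy": 0, "wz": 0}, {"hand": 14, "tx": 58.9, "ty": -13.2, "tz": 0, "wx": 0, "wy": 0, "wz": 0}, {"hand": 14, "tx": 58.9, "ty": -13.2, "tz": 0, "wx": 0, "wy": 0, "wz": 0}, {"hand": 14, "tx": 58.9, "ty": -13.2, "tz": 0, "wx": 0, "wy": 0, "wz": 0}, {"hand": 14, "tx": 58.9, "ty": -13.2, "tz": 0, "wx": 0, "wy": 0, "wz": 0}]'

```text
clock: 6.72
eef_pos: [500.7, -18.7, 165.2]
tcp_rot: [3.14, -0.0, 1.54]
contact_force: [0.4, 0.2, -1.5]
opening: 0.201
grasp_force: 59.9
```

>>> arm_command --deltas '[{"hand": 14, "tx": 58.9, "ty": -13.2, "tz": 0, "wx": 0, "wy": 0, "wz": 0}, {"hand": 14, "tx": 58.9, "ty": -13.2, "tz": 0, "wx": 0, "wy": 0, "wz": 0}, {"hand": 14, "tx": 58.9, "ty": -13.2, "tz": 0, "wx": 0, "wy": 0, "wz": 0}, {"hand": 14, "tx": 0, "ty": 0, "tz": 0, "wx": 0, "wy": 0, "wz": 0}, {"hand": 14, "tx": 0, "ty": 0, "tz": 0, "wx": 0, "wy": 0, "wz": 0}]'

```text
clock: 7.35
eef_pos: [466.8, 157.5, 164.8]
tcp_rot: [3.141, 0.0, 1.542]
contact_force: [0.1, -0.7, -1.6]
opening: 0.201
grasp_force: 59.9
```

```bash
python3 - <<'E'
from h import *
f=grab('wrist');s=r.sense();e=s['eef_pos'];print(s['clock'],e.round(1),s['tcp_rot'].round(3))
print(proj(f,[467.1,156.7,71]),proj(f,e-[0,0,59.2]))
cv2.imwrite('pics/w5.png',cv2.resize(f['image'][100:300,220:420,::-1],None,fx=3,fy=3,interpolation=cv2.INTER_CUBIC))
E
```

```text
7.4 [467.  156.8 164.7] [3.141 0.    1.541]
[321.55824582 203.96248859] [321.44813681 220.13129459]
```

View pics/w5.png

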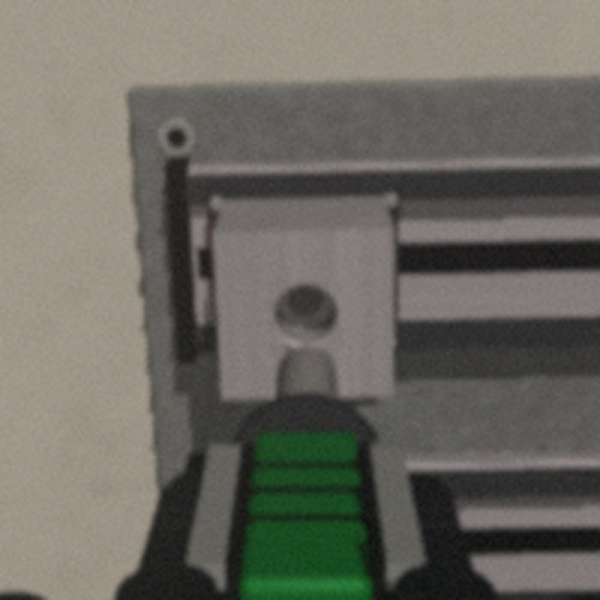

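The crop shows the bore centred at (306,313), which is full-frame (322,204). The pin foot's rim is just below it at (308,347), so they are aligned to about 1 mm. Descending gently to feel for the mouth.

>>> arm_command --deltas '[{"hand": 14, "tx": 0.3, "ty": -0.4, "tz": 16, "wx": 0, "wy": 0, "wz": 0}, {"hand": 14, "tx": 0, "ty": 0, "tz": 14, "wx": 0, "wy": 0, "wz": 0}, {"hand": 14, "tx": 0, "ty": 0, "tz": 2, "wx": 0, "wy": 0, "wz": 0}, {"hand": 14, "tx": 0, "ty": 0, "tz": 0, "wx": 0, "wy": 0, "wz": 0}, {"hand": 14, "tx": 0, "ty": 0, "tz": 2, "wx": 0, "wy": 0, "wz": 0}, {"hand": 14, "tx": 0, "ty": 0, "tz": 2, "wx": 0, "wy": 0, "wz": 0}]'

```text
clock: 8.15
eef_pos: [466.7, 157.8, 128.5]
tcp_rot: [3.141, -0.0, 1.541]
contact_force: [-0.3, -0.4, -0.2]
opening: 0.203
grasp_force: 59.9
```

>>> arm_command --deltas '[{"hand": 14, "tx": 0, "ty": 0, "tz": 1, "wx": 0, "wy": 0, "wz": 0}, {"hand": 14, "tx": 0, "ty": 0, "tz": 1, "wx": 0, "wy": 0, "wz": 0}, {"hand": 14, "tx": 0, "ty": 0, "tz": 0, "wx": 0, "wy": 0, "wz": 0}]'

```text
clock: 8.52
eef_pos: [466.4, 157.7, 126.2]
tcp_rot: [-3.142, 0.0, 1.541]
contact_force: [-1.2, 0.3, -0.7]
opening: 0.201
grasp_force: 59.9
```

>>> arm_command --deltas '[{"hand": 14, "tx": 0, "ty": 0, "tz": 2, "wx": 0, "wy": 0, "wz": 0}, {"hand": 14, "tx": 0, "ty": 0, "tz": 2, "wx": 0, "wy": 0, "wz": 0}, {"hand": 14, "tx": 0, "ty": 0, "tz": 2, "wx": 0, "wy": 0, "wz": 0}, {"hand": 14, "tx": 0, "ty": 0, "tz": 2, "wx": 0, "wy": 0, "wz": 0}, {"hand": 14, "tx": 0, "ty": 0, "tz": 0, "wx": 0, "wy": 0, "wz": 0}]'

```text
clock: 9.15
eef_pos: [466.4, 157.6, 118.1]
tcp_rot: [-3.141, 0.0, 1.541]
contact_force: [-0.1, 0.4, -1.1]
opening: 0.203
grasp_force: 59.9
```

>>> arm_command --deltas '[{"hand": 14, "tx": 0, "ty": 0, "tz": 1, "wx": 0, "wy": 0, "wz": 0}, {"hand": 14, "tx": 0, "ty": 0, "tz": 1, "wx": 0, "wy": 0, "wz": 0}, {"hand": 14, "tx": 0, "ty": 0, "tz": 1, "wx": 0, "wy": 0, "wz": 0}, {"hand": 14, "tx": 0, "ty": 0, "tz": 0, "wx": 0, "wy": 0, "wz": 0}]'

```text
clock: 9.65
eef_pos: [466.7, 157.7, 115.7]
tcp_rot: [3.141, -0.0, 1.541]
contact_force: [-1.4, 0.3, 4.1]
opening: 0.199
grasp_force: 60.9
```

Left bore: the pin stops at 14.5 mm with about 5 N, so it is undersize and stays where it is. Next is the middle block.

>>> arm_command --deltas '[{"hand": 14, "tx": 0, "ty": 0, "tz": -10, "wx": 0, "wy": 0, "wz": 0}, {"hand": 14, "tx": 0, "ty": 0, "tz": -40, "wx": 0, "wy": 0, "wz": 0}, {"hand": 14, "tx": -50.3, "ty": 1.3, "tz": 0, "wx": 0, "wy": 0, "wz": 0}, {"hand": 14, "tx": -50.3, "ty": 1.3, "tz": 0, "wx": 0, "wy": 0, "wz": 0}, {"hand": 14, "tx": 0, "ty": 0, "tz": 0, "wx": 0, "wy": 0, "wz": 0}, {"hand": 14, "tx": 0, "ty": 0, "tz": 0, "wx": 0, "wy": 0, "wz": 0}]'

```text
clock: 10.4
eef_pos: [466.3, 57.1, 165.7]
tcp_rot: [3.141, -0.0, 1.54]
contact_force: [0.6, 0.6, -0.7]
opening: 0.201
grasp_force: 60.0
```

```bash
cat > b.py <<'E'
from h import *
f=grab('wrist');s=r.sense();e=s['eef_pos'];print(s['clock'],e.round(1),s['tcp_rot'].round(3),s['contact_force'].round(1))
c=proj(f,[e[0],e[1],71])
cv2.imwrite('pics/b%d.png'%(100*s['clock']),cv2.resize(f['image'][100:300,220:420,::-1],None,fx=3,fy=3,interpolation=cv2.INTER_CUBIC))
print(c.round(1))
for k in(.7,.78): print(*hole(f,c[0],c[1],71,w=14,k=k))
E
python3 b.py; python3 - <<'E'
import cv2,numpy as np
from h import hole,onz
# reference: same method on the first hover picture
im=cv2.imread('pics/w5.png');im=cv2.resize(im,(200,200),interpolation=cv2.INTER_AREA)
full=np.zeros((400,640,3),np.uint8);full[100:300,220:420]=im[:,:,::-1]
f={'image':full,'mtx':np.eye(3),'world_to_cam':np.eye(4)}
for k in(.7,.78): print('ref px',hole(f,321.5,204,1,w=14,k=k)[0])
E
```

```text
10.45 [466.3  57.5 165.6] [ 3.141 -0.     1.541] [ 1.1  0.2 -1.6]
[321.1 202.2]
[321.7 203.8] [466.7  56.3  71. ] 15.7 12.8
[321.6 204.2] [466.6  55.8  71. ] 16.3 14.0
ref px [321.5 202.3]
ref px [321.5 202.7]
```

>>> arm_command --deltas '[{"hand": 14, "tx": -0.3, "ty": -0.2, "tz": 17, "wx": 0, "wy": 0, "wz": 0}, {"hand": 14, "tx": 0, "ty": 0, "tz": 15, "wx": 0, "wy": 0, "wz": 0}, {"hand": 14, "tx": 0, "ty": 0, "tz": 2, "wx": 0, "wy": 0, "wz": 0}, {"hand": 14, "tx": 0, "ty": 0, "tz": 0, "wx": 0, "wy": 0, "wz": 0}, {"hand": 14, "tx": 0, "ty": 0, "tz": 2, "wx": 0, "wy": 0, "wz": 0}, {"hand": 14, "tx": 0, "ty": 0, "tz": 1, "wx": 0, "wy": 0, "wz": 0}, {"hand": 14, "tx": 0, "ty": 0, "tz": 1, "wx": 0, "wy": 0, "wz": 0}]'

```text
clock: 11.32
eef_pos: [466.0, 56.7, 127.4]
tcp_rot: [3.141, -0.0, 1.541]
contact_force: [-0.2, -0.3, -2.0]
opening: 0.204
grasp_force: 59.9
```

>>> arm_command --deltas '[{"hand": 14, "tx": 0, "ty": 0, "tz": 2, "wx": 0, "wy": 0, "wz": 0}, {"hand": 14, "tx": 0, "ty": 0, "tz": 2, "wx": 0, "wy": 0, "wz": 0}, {"hand": 14, "tx": 0, "ty": 0, "tz": 2, "wx": 0, "wy": 0, "wz": 0}, {"hand": 14, "tx": 0, "ty": 0, "tz": 2, "wx": 0, "wy": 0, "wz": 0}, {"hand": 14, "tx": 0, "ty": 0, "tz": 1, "wx": 0, "wy": 0, "wz": 0}, {"hand": 14, "tx": 0, "ty": 0, "tz": 0, "wx": 0, "wy": 0, "wz": 0}]'

```text
clock: 12.08
eef_pos: [465.8, 56.7, 118.2]
tcp_rot: [-3.141, 0.0, 1.541]
contact_force: [-0.4, 0.5, -2.2]
opening: 0.204
grasp_force: 59.9
```

>>> arm_command --deltas '[{"hand": 14, "tx": 0, "ty": 0, "tz": 1, "wx": 0, "wy": 0, "wz": 0}, {"hand": 14, "tx": 0, "ty": 0, "tz": 1, "wx": 0, "wy": 0, "wz": 0}, {"hand": 14, "tx": 0, "ty": 0, "tz": 1, "wx": 0, "wy": 0, "wz": 0}, {"hand": 14, "tx": 0, "ty": 0, "tz": 0, "wx": 0, "wy": 0, "wz": 0}]'

```text
clock: 12.58
eef_pos: [465.8, 56.8, 115.2]
tcp_rot: [-3.141, 0.0, 1.541]
contact_force: [0.4, 0.1, -1.2]
opening: 0.198
grasp_force: 59.9
```

>>> arm_command --deltas '[{"hand": 14, "tx": 0, "ty": 0, "tz": 1, "wx": 0, "wy": 0, "wz": 0}, {"hand": 14, "tx": 0, "ty": 0, "tz": 1, "wx": 0, "wy": 0, "wz": 0}, {"hand": 14, "tx": 0, "ty": 0, "tz": 0, "wx": 0, "wy": 0, "wz": 0}]'

```text
clock: 12.95
eef_pos: [465.8, 56.7, 113.2]
tcp_rot: [-3.141, 0.0, 1.541]
contact_force: [0.0, 0.4, -1.9]
opening: 0.199
grasp_force: 59.9
```

Free past 17 mm, so it is a good bore. Going on to about 30 mm depth.

>>> arm_command --deltas '[{"hand": 14, "tx": 0, "ty": 0, "tz": 3, "wx": 0, "wy": 0, "wz": 0}, {"hand": 14, "tx": 0, "ty": 0, "tz": 3, "wx": 0, "wy": 0, "wz": 0}, {"hand": 14, "tx": 0, "ty": 0, "tz": 3, "wx": 0, "wy": 0, "wz": 0}, {"hand": 14, "tx": 0, "ty": 0, "tz": 3, "wx": 0, "wy": 0, "wz": 0}, {"hand": 14, "tx": 0, "ty": 0, "tz": 0, "wx": 0, "wy": 0, "wz": 0}]'

```text
clock: 13.58
eef_pos: [465.6, 56.7, 101.0]
tcp_rot: [-3.141, 0.0, 1.541]
contact_force: [0.7, -0.9, -1.6]
opening: 0.201
grasp_force: 59.9
```

>>> arm_command --deltas '[{"hand": 14, "tx": 0, "ty": 5, "tz": 0, "wx": 0, "wy": 0, "wz": 0}, {"hand": 14, "tx": 0, "ty": 5, "tz": 0, "wx": 0, "wy": 0, "wz": 0}, {"hand": 14, "tx": 0, "ty": 5, "tz": 0, "wx": 0, "wy": 0, "wz": 0}, {"hand": 14, "tx": 0, "ty": 5, "tz": 0, "wx": 0, "wy": 0, "wz": 0}]'

```text
clock: 14.08
eef_pos: [483.4, 56.1, 100.7]
tcp_rot: [-3.136, 0.0, 1.541]
contact_force: [-8.9, 0.8, 2.4]
opening: 0.2
grasp_force: 60.4
```

>>> arm_command --deltas '[{"hand": 14, "tx": 0, "ty": 5, "tz": 0, "wx": 0, "wy": 0, "wz": 0}, {"hand": 14, "tx": 0, "ty": 5, "tz": 0, "wx": 0, "wy": 0, "wz": 0}, {"hand": 14, "tx": 0, "ty": 5, "tz": 0, "wx": 0, "wy": 0, "wz": 0}, {"hand": 14, "tx": 0, "ty": 5, "tz": 0, "wx": 0, "wy": 0, "wz": 0}]'

```text
clock: 14.58
eef_pos: [503.4, 55.8, 100.7]
tcp_rot: [-3.136, -0.0, 1.54]
contact_force: [-8.3, 3.0, 1.6]
opening: 0.201
grasp_force: 60.4
```

>>> arm_command --deltas '[{"hand": 14, "tx": 0.6, "ty": 4, "tz": 0, "wx": 0, "wy": 0, "wz": 0}, {"hand": 14, "tx": 0, "ty": 4, "tz": 0, "wx": 0, "wy": 0, "wz": 0}, {"hand": 14, "tx": 0, "ty": 3, "tz": 0, "wx": 0, "wy": 0, "wz": 0}, {"hand": 14, "tx": 0, "ty": 3, "tz": 0, "wx": 0, "wy": 0, "wz": 0}]'

```text
clock: 15.08
eef_pos: [517.5, 55.8, 100.7]
tcp_rot: [-3.136, 0.0, 1.541]
contact_force: [-7.4, 1.3, 1.6]
opening: 0.199
grasp_force: 60.4
```

>>> arm_command --deltas '[{"hand": 14, "tx": 0, "ty": 3, "tz": 0, "wx": 0, "wy": 0, "wz": 0}, {"hand": 14, "tx": 0, "ty": 3, "tz": 0, "wx": 0, "wy": 0, "wz": 0}, {"hand": 14, "tx": 0, "ty": 3, "tz": 0, "wx": 0, "wy": 0, "wz": 0}]'

```text
clock: 15.45
eef_pos: [526.5, 55.7, 100.7]
tcp_rot: [-3.136, -0.0, 1.54]
contact_force: [-7.3, 2.8, 2.5]
opening: 0.202
grasp_force: 60.4
```

>>> arm_command --deltas '[{"hand": 14, "tx": 0.3, "ty": 3, "tz": 0, "wx": 0, "wy": 0, "wz": 0}, {"hand": 14, "tx": 0, "ty": 3, "tz": 0, "wx": 0, "wy": 0, "wz": 0}, {"hand": 14, "tx": 0, "ty": 3, "tz": 0, "wx": 0, "wy": 0, "wz": 0}]'

```text
clock: 15.82
eef_pos: [535.2, 55.7, 100.6]
tcp_rot: [-3.135, 0.0, 1.541]
contact_force: [-14.0, 2.8, 6.4]
opening: 0.2
grasp_force: 60.9
```

>>> arm_command --deltas '[{"hand": 14, "tx": 0.2, "ty": 3, "tz": 0, "wx": 0, "wy": 0, "wz": 0}, {"hand": 14, "tx": 0, "ty": 3, "tz": 0, "wx": 0, "wy": 0, "wz": 0}]'

```text
clock: 16.08
eef_pos: [536.1, 55.4, 99.7]
tcp_rot: [-3.125, 0.001, 1.54]
contact_force: [-27.0, 0.7, 15.3]
opening: 0.204
grasp_force: 62.3
```

End stop felt: 27 N, with no travel at x ≈ 536. Unloading.

>>> arm_command --deltas '[{"hand": 14, "tx": 0, "ty": -2.5, "tz": 0, "wx": 0, "wy": 0, "wz": 0}, {"hand": 14, "tx": 0, "ty": -2.5, "tz": 0, "wx": 0, "wy": 0, "wz": 0}, {"hand": 14, "tx": 0, "ty": 0, "tz": 0, "wx": 0, "wy": 0, "wz": 0}, {"hand": 14, "tx": 0, "ty": 0, "tz": 0, "wx": 0, "wy": 0, "wz": 0}]'

```text
clock: 16.58
eef_pos: [535.1, 55.5, 99.8]
tcp_rot: [-3.133, 0.001, 1.541]
contact_force: [-8.8, 0.5, -2.9]
opening: 0.203
grasp_force: 59.8
```

>>> arm_command --deltas '[{"hand": 14, "tx": 0, "ty": -1.5, "tz": 0, "wx": 0, "wy": 0, "wz": 0}, {"hand": 14, "tx": 0, "ty": 0, "tz": 0, "wx": 0, "wy": 0, "wz": 0}, {"hand": 14, "tx": 0, "ty": 0, "tz": 0, "wx": 0, "wy": 0, "wz": 0}]'

```text
clock: 16.95
eef_pos: [534.9, 55.5, 100.2]
tcp_rot: [-3.136, 0.001, 1.541]
contact_force: [-5.8, 0.4, -5.1]
opening: 0.201
grasp_force: 59.6
```

>>> arm_command --deltas '[{"hand": 14, "tx": 0, "ty": -1.2, "tz": 0, "wx": 0, "wy": 0, "wz": 0}, {"hand": 14, "tx": 0, "ty": 0, "tz": -2, "wx": 0, "wy": 0, "wz": 0}, {"hand": 14, "tx": 0, "ty": 0, "tz": 0, "wx": 0, "wy": 0, "wz": 0}]'

```text
clock: 17.32
eef_pos: [534.8, 55.6, 102.9]
tcp_rot: [-3.139, 0.0, 1.541]
contact_force: [-6.6, -0.0, -3.9]
opening: 0.2
grasp_force: 59.7
```

>>> arm_command --deltas '[{"hand": 14, "tx": 0, "ty": -1.5, "tz": 0, "wx": 0, "wy": 0, "wz": 0}, {"hand": 14, "tx": 0, "ty": 0, "tz": -2, "wx": 0, "wy": 0, "wz": 0}, {"hand": 14, "tx": 0, "ty": 0, "tz": 0, "wx": 0, "wy": 0, "wz": 0}]'

```text
clock: 17.7
eef_pos: [534.6, 55.8, 105.5]
tcp_rot: [-3.141, -0.0, 1.541]
contact_force: [-5.2, 1.2, -1.6]
opening: 0.205
grasp_force: 60.0
```

>>> arm_command --deltas '[{"hand": 14, "tx": 0, "ty": -1, "tz": 0, "wx": 0, "wy": 0, "wz": 0}, {"hand": 14, "tx": 0, "ty": 0, "tz": -2, "wx": 0, "wy": 0, "wz": 0}, {"hand": 14, "tx": 0, "ty": 0, "tz": 0, "wx": 0, "wy": 0, "wz": 0}]'

```text
clock: 18.08
eef_pos: [534.4, 55.9, 107.8]
tcp_rot: [3.14, -0.0, 1.541]
contact_force: [-2.0, 0.1, -0.6]
opening: 0.202
grasp_force: 60.2
```

>>> arm_command --deltas '[{"hand": 14, "tx": 0, "ty": -0.3, "tz": -8, "wx": 0, "wy": 0, "wz": 0}, {"hand": 14, "tx": 0, "ty": 0, "tz": -20, "wx": 0, "wy": 0, "wz": 0}, {"hand": 14, "tx": 0, "ty": 0, "tz": -30, "wx": 0, "wy": 0, "wz": 0}, {"hand": 14, "tx": -33.8, "ty": -21, "tz": 0, "wx": 0, "wy": 0, "wz": 0}, {"hand": 14, "tx": -33.8, "ty": -21, "tz": 0, "wx": 0, "wy": 0, "wz": 0}, {"hand": 14, "tx": -33.8, "ty": -21, "tz": 0, "wx": 0, "wy": 0, "wz": 0}, {"hand": 14, "tx": 0, "ty": 0, "tz": 0, "wx": 0, "wy": 0, "wz": 0}, {"hand": 14, "tx": 0, "ty": 0, "tz": 0, "wx": 0, "wy": 0, "wz": 0}]'

```text
clock: 19.08
eef_pos: [468.5, -43.7, 166.1]
tcp_rot: [3.139, -0.0, 1.54]
contact_force: [0.2, 0.5, -1.5]
opening: 0.199
grasp_force: 60.3
```

```bash
python3 b.py; ls pics
```

```text
19.125 [468.5 -43.4 165.9] [ 3.14  -0.     1.541] [-0.4 -0.1 -0.5]
[320.9 202.2]
[322.2 203.1] [469.4 -44.1  71. ] 16.0 12.7
[322.2 203.3] [469.4 -44.3  71. ] 16.5 13.7
b1045.png
b1912.png
c1.png
side0.png
top0.png
w1.png
w2.png
w3.png
w4.png
w5.png
```

View pics/b1912.png

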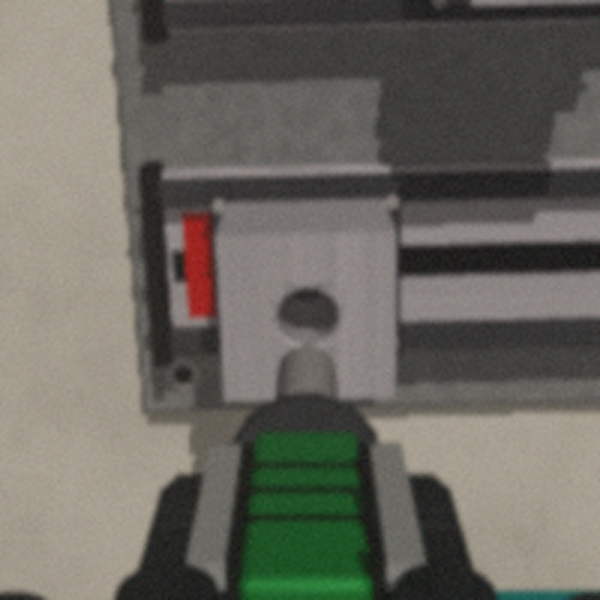

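The gauge sits unchanged in the hand, with the pin at (307,347). The right-hand bore is at (309,314), directly aligned. Inserting.

>>> arm_command --deltas '[{"hand": 14, "tx": 0.1, "ty": 0.3, "tz": 17, "wx": 0, "wy": 0, "wz": 0}, {"hand": 14, "tx": 0, "ty": 0, "tz": 15, "wx": 0, "wy": 0, "wz": 0}, {"hand": 14, "tx": 0, "ty": 0, "tz": 2, "wx": 0, "wy": 0, "wz": 0}, {"hand": 14, "tx": 0, "ty": 0, "tz": 0, "wx": 0, "wy": 0, "wz": 0}, {"hand": 14, "tx": 0, "ty": 0, "tz": 2, "wx": 0, "wy": 0, "wz": 0}, {"hand": 14, "tx": 0, "ty": 0, "tz": 1, "wx": 0, "wy": 0, "wz": 0}, {"hand": 14, "tx": 0, "ty": 0, "tz": 1, "wx": 0, "wy": 0, "wz": 0}]'

```text
clock: 20.0
eef_pos: [467.8, -43.6, 127.4]
tcp_rot: [3.141, 0.0, 1.541]
contact_force: [-0.0, -0.1, -1.4]
opening: 0.204
grasp_force: 60.2
```

>>> arm_command --deltas '[{"hand": 14, "tx": 0, "ty": 0, "tz": 2, "wx": 0, "wy": 0, "wz": 0}, {"hand": 14, "tx": 0, "ty": 0, "tz": 2, "wx": 0, "wy": 0, "wz": 0}, {"hand": 14, "tx": 0, "ty": 0, "tz": 2, "wx": 0, "wy": 0, "wz": 0}, {"hand": 14, "tx": 0, "ty": 0, "tz": 2, "wx": 0, "wy": 0, "wz": 0}, {"hand": 14, "tx": 0, "ty": 0, "tz": 1, "wx": 0, "wy": 0, "wz": 0}, {"hand": 14, "tx": 0, "ty": 0, "tz": 0, "wx": 0, "wy": 0, "wz": 0}]'

```text
clock: 20.75
eef_pos: [467.8, -43.6, 118.2]
tcp_rot: [3.141, 0.0, 1.541]
contact_force: [1.6, -0.4, -2.0]
opening: 0.201
grasp_force: 60.0
```

>>> arm_command --deltas '[{"hand": 14, "tx": 0, "ty": 0, "tz": 1, "wx": 0, "wy": 0, "wz": 0}, {"hand": 14, "tx": 0, "ty": 0, "tz": 1, "wx": 0, "wy": 0, "wz": 0}, {"hand": 14, "tx": 0, "ty": 0, "tz": 1, "wx": 0, "wy": 0, "wz": 0}, {"hand": 14, "tx": 0, "ty": 0, "tz": 0, "wx": 0, "wy": 0, "wz": 0}]'

```text
clock: 21.25
eef_pos: [467.8, -43.6, 115.3]
tcp_rot: [3.141, 0.0, 1.541]
contact_force: [1.3, -0.7, -2.5]
opening: 0.2
grasp_force: 60.1
```

>>> arm_command --deltas '[{"hand": 14, "tx": 0, "ty": 0, "tz": 1, "wx": 0, "wy": 0, "wz": 0}, {"hand": 14, "tx": 0, "ty": 0, "tz": 1, "wx": 0, "wy": 0, "wz": 0}, {"hand": 14, "tx": 0, "ty": 0, "tz": 1, "wx": 0, "wy": 0, "wz": 0}, {"hand": 14, "tx": 0, "ty": 0, "tz": 0, "wx": 0, "wy": 0, "wz": 0}]'

```text
clock: 21.75
eef_pos: [467.7, -43.6, 112.2]
tcp_rot: [3.142, 0.0, 1.541]
contact_force: [1.8, -1.2, -1.5]
opening: 0.199
grasp_force: 60.1
```

Good bore as well. Going to about 29 mm depth, then pushing.

>>> arm_command --deltas '[{"hand": 14, "tx": 0, "ty": 0, "tz": 3, "wx": 0, "wy": 0, "wz": 0}, {"hand": 14, "tx": 0, "ty": 0, "tz": 3, "wx": 0, "wy": 0, "wz": 0}, {"hand": 14, "tx": 0, "ty": 0, "tz": 3, "wx": 0, "wy": 0, "wz": 0}, {"hand": 14, "tx": 0, "ty": 0, "tz": 2, "wx": 0, "wy": 0, "wz": 0}, {"hand": 14, "tx": 0, "ty": 0, "tz": 0, "wx": 0, "wy": 0, "wz": 0}]'

```text
clock: 22.38
eef_pos: [467.7, -43.6, 101.1]
tcp_rot: [3.142, 0.0, 1.541]
contact_force: [3.4, -1.4, -2.5]
opening: 0.201
grasp_force: 59.9
```

>>> arm_command --deltas '[{"hand": 14, "tx": 0.05, "ty": 5, "tz": 0, "wx": 0, "wy": 0, "wz": 0}, {"hand": 14, "tx": 0.05, "ty": 5, "tz": 0, "wx": 0, "wy": 0, "wz": 0}, {"hand": 14, "tx": 0.05, "ty": 5, "tz": 0, "wx": 0, "wy": 0, "wz": 0}, {"hand": 14, "tx": 0.05, "ty": 5, "tz": 0, "wx": 0, "wy": 0, "wz": 0}]'

```text
clock: 22.88
eef_pos: [485.1, -43.8, 100.6]
tcp_rot: [-3.136, -0.0, 1.541]
contact_force: [-5.3, -1.8, 2.0]
opening: 0.201
grasp_force: 60.6
```

>>> arm_command --deltas '[{"hand": 14, "tx": 0.05, "ty": 4, "tz": 0, "wx": 0, "wy": 0, "wz": 0}, {"hand": 14, "tx": 0.05, "ty": 4, "tz": 0, "wx": 0, "wy": 0, "wz": 0}, {"hand": 14, "tx": 0.05, "ty": 4, "tz": 0, "wx": 0, "wy": 0, "wz": 0}, {"hand": 14, "tx": 0.05, "ty": 4, "tz": 0, "wx": 0, "wy": 0, "wz": 0}]'

```text
clock: 23.38
eef_pos: [501.2, -44.0, 100.5]
tcp_rot: [-3.136, -0.0, 1.541]
contact_force: [-6.1, 0.3, 1.3]
opening: 0.202
grasp_force: 60.6
```

>>> arm_command --deltas '[{"hand": 14, "tx": 0.1, "ty": 3, "tz": 0, "wx": 0, "wy": 0, "wz": 0}, {"hand": 14, "tx": 0.1, "ty": 3, "tz": 0, "wx": 0, "wy": 0, "wz": 0}, {"hand": 14, "tx": 0.1, "ty": 3, "tz": 0, "wx": 0, "wy": 0, "wz": 0}, {"hand": 14, "tx": 0.1, "ty": 3, "tz": 0, "wx": 0, "wy": 0, "wz": 0}]'

```text
clock: 23.88
eef_pos: [513.2, -44.0, 100.5]
tcp_rot: [-3.136, -0.0, 1.541]
contact_force: [-5.4, -1.2, 2.1]
opening: 0.205
grasp_force: 60.6
```

>>> arm_command --deltas '[{"hand": 14, "tx": 0.1, "ty": 3, "tz": 0, "wx": 0, "wy": 0, "wz": 0}, {"hand": 14, "tx": 0.1, "ty": 3, "tz": 0, "wx": 0, "wy": 0, "wz": 0}, {"hand": 14, "tx": 0.1, "ty": 3, "tz": 0, "wx": 0, "wy": 0, "wz": 0}]'

```text
clock: 24.25
eef_pos: [522.3, -44.1, 100.5]
tcp_rot: [-3.136, -0.0, 1.541]
contact_force: [-4.6, -1.3, 1.7]
opening: 0.204
grasp_force: 60.6
```

>>> arm_command --deltas '[{"hand": 14, "tx": 0.1, "ty": 3, "tz": 0, "wx": 0, "wy": 0, "wz": 0}, {"hand": 14, "tx": 0.1, "ty": 3, "tz": 0, "wx": 0, "wy": 0, "wz": 0}, {"hand": 14, "tx": 0.1, "ty": 3, "tz": 0, "wx": 0, "wy": 0, "wz": 0}]'

```text
clock: 24.62
eef_pos: [531.3, -44.1, 100.5]
tcp_rot: [-3.136, 0.0, 1.541]
contact_force: [-5.9, -1.2, 1.7]
opening: 0.201
grasp_force: 60.6
```

>>> arm_command --deltas '[{"hand": 14, "tx": 0.1, "ty": 3, "tz": 0, "wx": 0, "wy": 0, "wz": 0}, {"hand": 14, "tx": 0.1, "ty": 3, "tz": 0, "wx": 0, "wy": 0, "wz": 0}]'

```text
clock: 24.88
eef_pos: [537.3, -44.1, 100.5]
tcp_rot: [-3.136, 0.0, 1.541]
contact_force: [-5.9, -1.7, 1.7]
opening: 0.202
grasp_force: 60.6
```

>>> arm_command --deltas '[{"hand": 14, "tx": 0, "ty": 3, "tz": 0, "wx": 0, "wy": 0, "wz": 0}, {"hand": 14, "tx": 0, "ty": 3, "tz": 0, "wx": 0, "wy": 0, "wz": 0}]'

```text
clock: 25.12
eef_pos: [543.3, -44.2, 100.5]
tcp_rot: [-3.136, -0.0, 1.541]
contact_force: [-5.5, -0.3, 1.2]
opening: 0.207
grasp_force: 60.6
```

>>> arm_command --deltas '[{"hand": 14, "tx": 0, "ty": 3, "tz": 0, "wx": 0, "wy": 0, "wz": 0}, {"hand": 14, "tx": 0, "ty": 3, "tz": 0, "wx": 0, "wy": 0, "wz": 0}]'

```text
clock: 25.38
eef_pos: [549.3, -44.3, 100.5]
tcp_rot: [-3.136, -0.0, 1.541]
contact_force: [-5.7, -0.1, 1.6]
opening: 0.205
grasp_force: 60.6
```

>>> arm_command --deltas '[{"hand": 14, "tx": 0, "ty": 3, "tz": 0, "wx": 0, "wy": 0, "wz": 0}, {"hand": 14, "tx": 0, "ty": 3, "tz": 0, "wx": 0, "wy": 0, "wz": 0}]'

```text
clock: 25.62
eef_pos: [555.2, -44.4, 100.5]
tcp_rot: [-3.136, -0.0, 1.541]
contact_force: [-6.1, -0.6, 1.6]
opening: 0.205
grasp_force: 60.6
```

>>> arm_command --deltas '[{"hand": 14, "tx": 0, "ty": 2.5, "tz": 0, "wx": 0, "wy": 0, "wz": 0}, {"hand": 14, "tx": 0, "ty": 2.5, "tz": 0, "wx": 0, "wy": 0, "wz": 0}]'

```text
clock: 25.88
eef_pos: [557.3, -44.5, 99.9]
tcp_rot: [-3.13, -0.0, 1.541]
contact_force: [-17.8, -1.0, 8.8]
opening: 0.202
grasp_force: 61.5
```

>>> arm_command --deltas '[{"hand": 14, "tx": 0, "ty": 2, "tz": 0, "wx": 0, "wy": 0, "wz": 0}, {"hand": 14, "tx": 0, "ty": 0, "tz": 0, "wx": 0, "wy": 0, "wz": 0}]'

```text
clock: 26.12
eef_pos: [557.5, -44.6, 99.5]
tcp_rot: [-3.126, -0.0, 1.541]
contact_force: [-19.3, -1.3, 9.9]
opening: 0.205
grasp_force: 61.9
```

>>> arm_command --deltas '[{"hand": 14, "tx": 0, "ty": -2.5, "tz": 0, "wx": 0, "wy": 0, "wz": 0}, {"hand": 14, "tx": 0, "ty": -2.5, "tz": 0, "wx": 0, "wy": 0, "wz": 0}, {"hand": 14, "tx": 0, "ty": 0, "tz": -1, "wx": 0, "wy": 0, "wz": 0}, {"hand": 14, "tx": 0, "ty": 0, "tz": 0, "wx": 0, "wy": 0, "wz": 0}]'

```text
clock: 26.62
eef_pos: [556.7, -44.5, 101.0]
tcp_rot: [-3.135, -0.0, 1.541]
contact_force: [-7.4, -0.8, -3.5]
opening: 0.202
grasp_force: 59.9
```

>>> arm_command --deltas '[{"hand": 14, "tx": 0, "ty": -1.2, "tz": 0, "wx": 0, "wy": 0, "wz": 0}, {"hand": 14, "tx": 0, "ty": 0, "tz": -3, "wx": 0, "wy": 0, "wz": 0}, {"hand": 14, "tx": 0, "ty": 0, "tz": -2, "wx": 0, "wy": 0, "wz": 0}, {"hand": 14, "tx": 0, "ty": 0, "tz": 0, "wx": 0, "wy": 0, "wz": 0}]'

```text
clock: 27.12
eef_pos: [556.6, -44.5, 106.8]
tcp_rot: [-3.137, -0.0, 1.541]
contact_force: [-6.6, -0.7, -3.3]
opening: 0.2
grasp_force: 59.9
```

>>> arm_command --deltas '[{"hand": 14, "tx": 0, "ty": -1.3, "tz": -2, "wx": 0, "wy": 0, "wz": 0}, {"hand": 14, "tx": 0, "ty": -1, "tz": -2, "wx": 0, "wy": 0, "wz": 0}, {"hand": 14, "tx": 0, "ty": 0, "tz": 0, "wx": 0, "wy": 0, "wz": 0}]'

```text
clock: 27.5
eef_pos: [556.3, -44.6, 111.7]
tcp_rot: [3.141, -0.0, 1.541]
contact_force: [-5.3, 0.8, -0.5]
opening: 0.201
grasp_force: 60.3
```

>>> arm_command --deltas '[{"hand": 14, "tx": 0, "ty": -1.0, "tz": -2, "wx": 0, "wy": 0, "wz": 0}, {"hand": 14, "tx": 0, "ty": 0, "tz": -2, "wx": 0, "wy": 0, "wz": 0}, {"hand": 14, "tx": 0, "ty": 0, "tz": 0, "wx": 0, "wy": 0, "wz": 0}]'

```text
clock: 27.88
eef_pos: [556.0, -44.6, 115.8]
tcp_rot: [3.14, 0.0, 1.541]
contact_force: [-0.1, -0.3, -1.8]
opening: 0.203
grasp_force: 60.3
```

>>> arm_command --deltas '[{"hand": 14, "tx": 0, "ty": 0, "tz": -15, "wx": 0, "wy": 0, "wz": 0}, {"hand": 14, "tx": 0, "ty": 0, "tz": -35, "wx": 0, "wy": 0, "wz": 0}, {"hand": 14, "tx": -54.4, "ty": 2.2, "tz": 0, "wx": 0, "wy": 0, "wz": 0}, {"hand": 14, "tx": -54.4, "ty": 2.2, "tz": 0, "wx": 0, "wy": 0, "wz": 0}, {"hand": 14, "tx": -54.4, "ty": 2.2, "tz": 0, "wx": 0, "wy": 0, "wz": 0}, {"hand": 14, "tx": -54.4, "ty": 2.2, "tz": 0, "wx": 0, "wy": 0, "wz": 0}, {"hand": 14, "tx": -54.4, "ty": 2.2, "tz": 0, "wx": 0, "wy": 0, "wz": 0}, {"hand": 14, "tx": 0, "ty": 0, "tz": 0, "wx": 0, "wy": 0, "wz": -0.11}]'

```text
clock: 28.88
eef_pos: [558.4, -321.1, 166.6]
tcp_rot: [3.139, 0.002, 1.649]
contact_force: [0.6, 0.6, -1.2]
opening: 0.201
grasp_force: 60.3
```

>>> arm_command --deltas '[{"hand": 14, "tx": 0, "ty": 0, "tz": 0, "wx": 0, "wy": 0, "wz": 0}, {"hand": 14, "tx": 0, "ty": 0, "tz": 0, "wx": 0, "wy": 0, "wz": 0}, {"hand": 14, "tx": 0, "ty": 0, "tz": 0, "wx": 0, "wy": 0, "wz": 0}]'

```text
clock: 29.25
eef_pos: [558.3, -316.1, 165.6]
tcp_rot: [3.141, 0.0, 1.651]
contact_force: [-0.8, 0.8, -1.5]
opening: 0.206
grasp_force: 60.3
```

```bash
python3 b.py; ls pics|grep b2
```

```text
29.3 [ 558.2 -316.1  165.6] [3.141 0.    1.651] [ 1.1 -0.3 -1.6]
[321.2 202.7]
[322.9 196.1] [ 559.1 -310.6   71. ] 15.9 11.1
[322.2 203.1] [ 559.1 -316.4   71. ] 0.6 0.5
b2930.png
```

>>> arm_command --deltas '[{"hand": 14, "tx": -0.9, "ty": 0.5, "tz": 25, "wx": 0, "wy": 0, "wz": 0}, {"hand": 14, "tx": 0, "ty": 0, "tz": 25, "wx": 0, "wy": 0, "wz": 0}, {"hand": 14, "tx": 0, "ty": 0, "tz": 8, "wx": 0, "wy": 0, "wz": 0}, {"hand": 14, "tx": 0, "ty": 0, "tz": 2, "wx": 0, "wy": 0, "wz": 0}, {"hand": 14, "tx": 0, "ty": 0, "tz": 2, "wx": 0, "wy": 0, "wz": 0}, {"hand": 14, "tx": 0, "ty": 0, "tz": 2, "wx": 0, "wy": 0, "wz": 0}, {"hand": 14, "tx": 0, "ty": 0, "tz": 0, "wx": 0, "wy": 0, "wz": 0}]'

```text
clock: 30.18
eef_pos: [558.7, -317.7, 101.6]
tcp_rot: [3.141, 0.0, 1.651]
contact_force: [-0.2, 0.3, -1.8]
opening: 0.199
grasp_force: 60.3
```

>>> arm_command --deltas '[{"hand": 14, "tx": 0, "ty": 0, "tz": 6, "wx": 0, "wy": 0, "wz": 0}, {"hand": 14, "tx": 0, "ty": 0, "tz": 6, "wx": 0, "wy": 0, "wz": 0}, {"hand": 14, "tx": 0, "ty": 0, "tz": 6, "wx": 0, "wy": 0, "wz": 0}, {"hand": 14, "tx": 0, "ty": 0, "tz": 6, "wx": 0, "wy": 0, "wz": 0}, {"hand": 14, "tx": 0, "ty": 0, "tz": 6, "wx": 0, "wy": 0, "wz": 0}, {"hand": 14, "tx": 0, "ty": 0, "tz": 6, "wx": 0, "wy": 0, "wz": 0}, {"hand": 14, "tx": 0, "ty": 0, "tz": 3, "wx": 0, "wy": 0, "wz": 0}, {"hand": 14, "tx": 0, "ty": 0, "tz": 0, "wx": 0, "wy": 0, "wz": 0}]'

```text
clock: 31.18
eef_pos: [558.5, -317.6, 62.0]
tcp_rot: [-3.141, -0.0, 1.651]
contact_force: [-0.7, 0.4, -1.5]
opening: 0.204
grasp_force: 60.3
```

>>> arm_command --deltas '[{"hand": 14, "tx": 0, "ty": 0, "tz": 1, "wx": 0, "wy": 0, "wz": 0}, {"hand": 14, "tx": 0, "ty": 0, "tz": 1, "wx": 0, "wy": 0, "wz": 0}, {"hand": 14, "tx": 0, "ty": 0, "tz": 0, "wx": 0, "wy": 0, "wz": 0}]'

```text
clock: 31.55
eef_pos: [558.6, -317.7, 60.4]
tcp_rot: [3.141, 0.0, 1.651]
contact_force: [0.5, -0.6, -1.9]
opening: 0.202
grasp_force: 60.3
```

>>> arm_command --deltas '[{"hand": 14, "tx": 0, "ty": 0, "tz": 0.6, "wx": 0, "wy": 0, "wz": 0}, {"hand": 14, "tx": 0, "ty": 0, "tz": 0, "wx": 0, "wy": 0, "wz": 0}, {"hand": 14, "tx": 0, "ty": 0, "tz": 0, "wx": 0, "wy": 0, "wz": 0}]'

```text
clock: 31.92
eef_pos: [558.7, -317.7, 60.2]
tcp_rot: [3.141, 0.0, 1.651]
contact_force: [-2.9, 0.5, 5.5]
opening: 0.201
grasp_force: 61.3
```

>>> arm_command --deltas '[{"hand": 30, "tx": 0, "ty": 0, "tz": 0, "wx": 0, "wy": 0, "wz": 0}, {"hand": 85, "tx": 0, "ty": 0, "tz": 0, "wx": 0, "wy": 0, "wz": 0}, {"hand": 85, "tx": 0, "ty": 0, "tz": 0, "wx": 0, "wy": 0, "wz": 0}, {"hand": 85, "tx": 0, "ty": 0, "tz": 0, "wx": 0, "wy": 0, "wz": 0}, {"hand": 85, "tx": 0, "ty": 0, "tz": 0, "wx": 0, "wy": 0, "wz": 0}, {"hand": 85, "tx": 0, "ty": 0, "tz": 0, "wx": 0, "wy": 0, "wz": 0}, {"hand": 85, "tx": 0, "ty": 0, "tz": -10, "wx": 0, "wy": 0, "wz": 0}, {"hand": 85, "tx": 0, "ty": 0, "tz": -40, "wx": 0, "wy": 0, "wz": 0}]'

```text
clock: 32.92
eef_pos: [557.1, -316.8, 108.6]
tcp_rot: [-3.138, -0.002, 1.651]
contact_force: [0.7, -0.3, 0.5]
opening: 0.996
grasp_force: 0.0
```

>>> arm_command --deltas '[{"hand": 85, "tx": 0, "ty": 0, "tz": -50, "wx": 0, "wy": 0, "wz": 0}, {"hand": 85, "tx": 20, "ty": -20, "tz": -55, "wx": 0, "wy": 0, "wz": 0}, {"hand": 85, "tx": 50, "ty": -20, "tz": -20, "wx": 0, "wy": 0, "wz": 0}, {"hand": 85, "tx": 50, "ty": -20, "tz": 0, "wx": 0, "wy": 0, "wz": 0}, {"hand": 85, "tx": 50, "ty": -20, "tz": 0, "wx": 0, "wy": 0, "wz": 0}, {"hand": 85, "tx": 0, "ty": 0, "tz": 0, "wx": 0, "wy": 0, "wz": 0}, {"hand": 85, "tx": 0, "ty": 0, "tz": 0, "wx": 0, "wy": 0, "wz": 0}]'

```text
clock: 33.8
eef_pos: [465.9, -154.8, 235.6]
tcp_rot: [3.14, 0.001, 1.652]
contact_force: [-0.2, -1.3, 0.8]
opening: 0.996
grasp_force: 0.0
```

```bash
python3 - <<'E'
from h import *
f=grab('wrist','w9.png');print(r.sense()['clock'],r.sense()['eef_pos'].round(1))
print([proj(f,p).round(0) for p in([535,56,71],[557,-44,71],[467,157,71],[559,-317,97])])
s=grab('side');t=grab('top')
a=cv2.resize(s['image'][170:290,250:450],(800,480),interpolation=cv2.INTER_CUBIC)
cv2.imwrite('pics/side9.png',a[:,:,::-1])
E
```

```text
33.85 [ 466.  -155.2  235.3]
[array([430., -71.]), array([433.,  67.]), array([ 359., -260.]), array([395., 339.])]
```

View pics/side9.png

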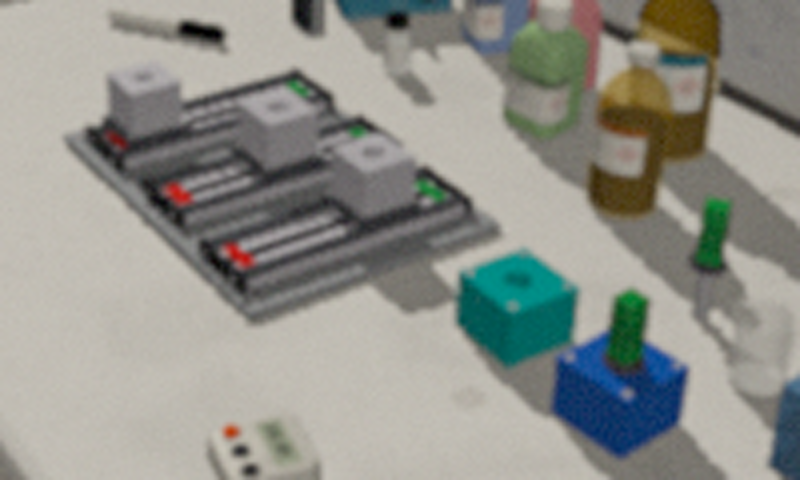

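View pics/w9.png

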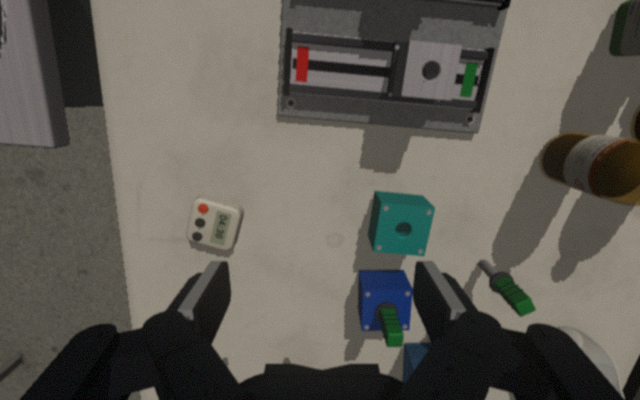

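The side view shows the left block at the front, the middle and right blocks at the back, and the gauge upright and fully down in the blue stand at (628,330). The wrist view agrees, with the right-hand bore at (431,70). The bystanders are where they were.

```bash
python3 -c "
from rig import r
print(r.sign_off())"
```

```text
the job is handed in; nothing more can be done
None
```

The left block is undersize (the pin stopped about 14.5 mm down) and stays at the front; the middle and right blocks are good and were pushed until their end stops were felt; the gauge is fully down in its blue stand, and the job was handed in at about 34 s.

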